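# Transfer latch gates to the return rack in order

## Task

Move the four latch gates from the slotted inspection stand to the empty grey return rack, one in each slot, keeping the row in the same order counted from the white record card: the latch next to the stand's card goes into the slot next to the rack's card, and so on along the row. Set each one upright, nose up, right down on the floor of its slot and about centred along it, and let go of all of them.

Things in the scene. Friction and masses are not known exactly. Their poses are not given: they have to be found in the camera images.
- c_plain (a point): Centre (half-way up) of a bare steel latch gate standing upright, foot flat, nose up: 104 mm tall, yoke 40 mm wide along x, slim plain tongue 26 mm wide; the tallest. All are 16 mm thick along y (grip across y), z up, x along the slot. The foot's lowest 21 mm stand in the slot; from 50 mm above the foot to the nose the sides are parallel, grip there. About 0.25 kg.
- c_broad (a point): Centre (half-way up) of a bare steel latch gate standing upright, foot flat, nose up: 90 mm tall, yoke 62 mm wide along x, broad tongue 50 mm wide; the shortest. All are 16 mm thick along y (grip across y), z up, x along the slot. The foot's lowest 21 mm stand in the slot; from 50 mm above the foot to the nose the sides are parallel, grip there. About 0.25 kg.
- c_thumb (a point): Centre (half-way up) of a bare steel latch gate standing upright, foot flat, nose up: 98 mm tall, yoke 44 mm wide along x, tongue 30 mm wide with a round thumb bar 62 mm long and 12 mm thick across it, 6 mm below the nose. All are 16 mm thick along y (grip across y), z up, x along the slot. The foot's lowest 21 mm stand in the slot; from 50 mm above the foot to the nose the sides are parallel, grip there. About 0.25 kg.
- c_forked (a point): Centre (half-way up) of a bare steel latch gate standing upright, foot flat, nose up: 96 mm tall, yoke 52 mm wide along x, two prongs 11 mm wide with a 16 mm gap between (38 mm over both). All are 16 mm thick along y (grip across y), z up, x along the slot. The foot's lowest 21 mm stand in the slot; from 50 mm above the foot to the nose the sides are parallel, grip there. About 0.25 kg.
- nest_plain: Fixed dark slotted block of the inspection stand that holds the plain latch at the start (the blocks' order in the row varies). Origin under its centre, 6 mm above the shelf; x along the slot, y along the row. 56 x 54 mm, slot floor 10 mm and lips 31 mm above the shelf. Blocks are 58 mm apart: 42 mm clear between neighbouring latches.
- nest_broad: Fixed dark slotted block of the inspection stand that holds the broad latch at the start (the blocks' order in the row varies). Origin under its centre, 6 mm above the shelf; x along the slot, y along the row. 56 x 54 mm, slot floor 10 mm and lips 31 mm above the shelf. Blocks are 58 mm apart: 42 mm clear between neighbouring latches.
- nest_thumb: Fixed dark slotted block of the inspection stand that holds the thumb latch at the start (the blocks' order in the row varies). Origin under its centre, 6 mm above the shelf; x along the slot, y along the row. 56 x 54 mm, slot floor 10 mm and lips 31 mm above the shelf. Blocks are 58 mm apart: 42 mm clear between neighbouring latches.
- nest_forked: Fixed dark slotted block of the inspection stand that holds the forked latch at the start (the blocks' order in the row varies). Origin under its centre, 6 mm above the shelf; x along the slot, y along the row. 56 x 54 mm, slot floor 10 mm and lips 31 mm above the shelf. Blocks are 58 mm apart: 42 mm clear between neighbouring latches.
- stand_card: White record card, 72 x 44 mm, flat under a clip on a pedestal, top 36 mm above the shelf, origin under its centre. Fixed at one end of the inspection stand (either end; a low bare grab bar is at the other), in line with the row, which is counted from it: nearest block's centre 52 mm away, the next ones 58 mm further each.
- return_rack: Fixed grey rack, 330 (y) x 74 mm, origin at its underside's centre, on the shelf. White card at its +y end, grab bar at the other. Four empty slots along x, centred at x = 0 and y = +87, +29, -29, -87 mm (from the card on). Slot floor 10 mm above the shelf; 19 mm wide for 14 mm, then lips flare to 33 mm at 31 mm above the shelf; 56 mm long, ends open; flat deck between slots.
Not all that is in view belongs to the job. What is shaped like the part that bears c_thumb but green, pink or purple is not meant.

How it is judged:
At the end, for the whole second after the job is handed in: Each latch rests, released, in the rack slot whose place from the rack's card equals its own block's place from the stand's card: within 12 mm of the slot's middle line and 15 mm of its centre lengthwise, foot within 6 mm of the floor, tilt under 0.2 rad (((horizontal distance between nest_plain and stand_card between 0.032 and 0.072 m and y of c_plain in the frame of return_rack between 0.075 and 0.099 m) or (horizontal distance between nest_plain and stand_card between 0.09 and 0.13 m and y of c_plain in the frame of return_rack between 0.017 and 0.041 m) or (horizontal distance between nest_plain and stand_card between 0.148 and 0.188 m and y of c_plain in the frame of return_rack between -0.041 and -0.017 m) or (horizontal distance between nest_plain and stand_card between 0.206 and 0.246 m and y of c_plain in the frame of return_rack between -0.099 and -0.075 m)) and x of c_plain in the frame of return_rack between -0.015 and 0.015 m and z of c_plain in the frame of return_rack between 0.056 and 0.068 m and angle between each of c_plain, c_broad, c_thumb, c_forked's own z axis and vertical below 0.2 rad and linear speed of each of latch_plain, latch_broad, latch_thumb, latch_forked below 0.02 m/s and ((horizontal distance between nest_broad and stand_card between 0.032 and 0.072 m and y of c_broad in the frame of return_rack between 0.075 and 0.099 m) or (horizontal distance between nest_broad and stand_card between 0.09 and 0.13 m and y of c_broad in the frame of return_rack between 0.017 and 0.041 m) or (horizontal distance between nest_broad and stand_card between 0.148 and 0.188 m and y of c_broad in the frame of return_rack between -0.041 and -0.017 m) or (horizontal distance between nest_broad and stand_card between 0.206 and 0.246 m and y of c_broad in the frame of return_rack between -0.099 and -0.075 m)) and x of c_broad in the frame of return_rack between -0.015 and 0.015 m and z of c_broad in the frame of return_rack between 0.049 and 0.061 m and ((horizontal distance between nest_thumb and stand_card between 0.032 and 0.072 m and y of c_thumb in the frame of return_rack between 0.075 and 0.099 m) or (horizontal distance between nest_thumb and stand_card between 0.09 and 0.13 m and y of c_thumb in the frame of return_rack between 0.017 and 0.041 m) or (horizontal distance between nest_thumb and stand_card between 0.148 and 0.188 m and y of c_thumb in the frame of return_rack between -0.041 and -0.017 m) or (horizontal distance between nest_thumb and stand_card between 0.206 and 0.246 m and y of c_thumb in the frame of return_rack between -0.099 and -0.075 m)) and x of c_thumb in the frame of return_rack between -0.015 and 0.015 m and z of c_thumb in the frame of return_rack between 0.053 and 0.065 m and ((horizontal distance between nest_forked and stand_card between 0.032 and 0.072 m and y of c_forked in the frame of return_rack between 0.075 and 0.099 m) or (horizontal distance between nest_forked and stand_card between 0.09 and 0.13 m and y of c_forked in the frame of return_rack between 0.017 and 0.041 m) or (horizontal distance between nest_forked and stand_card between 0.148 and 0.188 m and y of c_forked in the frame of return_rack between -0.041 and -0.017 m) or (horizontal distance between nest_forked and stand_card between 0.206 and 0.246 m and y of c_forked in the frame of return_rack between -0.099 and -0.075 m)) and x of c_forked in the frame of return_rack between -0.015 and 0.015 m and z of c_forked in the frame of return_rack between 0.052 and 0.064 m); the robot touches nothing.
It also fails if it takes over 120 s, if anything falls off the work surface, if the arm or the gripper's body presses on something with over 40 N, if the wrist force passes 120 N, or if a joint passes its speed limit or range.

## Robot

A 6-joint arm with a two-finger parallel gripper is mounted at the origin on the work surface. World frame = base frame: x ahead of the robot, y to its left, z up, the work surface at z = 0. Lengths are in m, angles in rad, forces in N, time in s.
With the tool pointing down it reaches from about 0.35 to 0.8 m from the base axis. Payload 7.3 kg.
Tool frame: the origin (TCP) lies midway between the tips of the shut fingers; the grasp point (between the pads) lies bot.hold_point_z behind it (bot.hold_point_z is the distance from the TCP to the grasp point, in m); z points along the fingers, y is the line along which they close (so a half turn about z gives the same grasp; the last joint's range is limited). The gripper opens to 85 mm and grips with 20 to 120 N. Pads are 22 mm wide; open, the fingers measure 114 mm over their backs; the gripper's body (76 mm by 85 mm) begins 54 mm behind the grasp point. The pads swing forward as they close: fully open they stand 13 mm farther back than shut.
Start: joints at [-1.298, 0.342, 1.524, -0, 1.275, -0.146], TCP at [0.214, -0.48, 0.231] pointing down, gripper open.
Joint ranges: [-2.53, 2.53], [-0.77, 2.02], [0.04, 2.7], [-1, 4.14], [0.28, 2.66], [-3.11, 3.11]. Speed limits (rad/s): [2.57, 2.57, 3.14, 3.14, 3.14, 3.14].

## Interface

Orientations are given as a unit quaternion [w, x, y, z].
In Python, from plant import bot gives the robot as it stands.
- The arm moves only by the shell command python3 -m jog 'ROWS' [FORCE]. ROWS is JSON, a list of rows, each an object of numbers: "dx", "dy", "dz": the shift along the world's x, y, z in m; "turn": the turn about the world's z in degrees; "jaw": the gripper command: -1 is fully open, 1 is shut, values between are in proportion. A call has 1 to 5 rows; each row is the pose to reach, as a shift and turn from the pose commanded when the call began; what a row does not reach only later rows make up. A row lasts 1/8 s, in which the tool goes at most 62.5 mm and 10.7 degrees, less where a joint would pass 70% of its speed; a pose out of reach is approached as far as the arm can. A call with a gripper value outside its range is refused whole. The fingers move at their own pace and stop on an object; FORCE is the grip in N (left out, the last holds). Time passes only in rows, so rows that repeat a pose let the fingers close. It gives the time, the measured TCP pose, the force, the opening and the grip force at its end, in the units of the state.
- bot.observe(): the state, without advancing time (a new reading comes with each control period).
- bot.grab_frame(name): name is "scene" or "side" or "wrist"; returns a dict with "image" (480x640x3 uint8, blue, green, red), "depth" (480x640 float32, m along the optical axis (not along the pixel's ray), 0 where there is no reading), "mtx" (3x3 intrinsics, pixels), "rvec" (rotation vector, rad) and "tvec" (3), from world to camera coordinates, as OpenCV has them. Camera axes: x right, y down, z forward; pixel columns grow to the right and rows downward; lengths in m; the calibration is good to about 2 mm. A picture is of the moment at which its call begins.
- bot.close_job(): hands the job in; it is judged then, once.
The state is a dict: "time_s": time; "q": joint angles; "qvel": joint speeds; "tau": joint torques, N m; "tcp_pos": TCP position; "tcp_rot": TCP orientation; "contact_force": force on the tool from outside, world axes, zero at the start; "moment": the same for the moment, N m; "width": finger opening in m; "gripper_force": force on a finger pad.
Only numpy, scipy, OpenCV 4.12 (cv2) and the standard library are available. Lean on these libraries where they do the work, as an engineer would, in place of code of your own. Each camera call takes 0.05 s, during which the arm holds its last target. There are 200 camera calls.

## Working session

There is one attempt and no reset: what is moved stays moved. The work goes in short steps, Python scripts to look and compute and a shell command to move; the robot and the scene stay as the last step left them, time stands still between calls to the robot, and variables do not carry over. Pictures are saved under pics/ and viewed, at most 14 in all, crops included, and the job is handed in when it is done.

```bash
ls; mkdir -p pics
cat > h.py <<'E'
import numpy as np, cv2
from plant import bot
def cam(n):
    f=bot.grab_frame(n); R=cv2.Rodrigues(np.array(f['rvec'],float))[0]; t=np.array(f['tvec'],float).ravel()
    return f,R,t
def cloud(f,R,t):
    K=np.array(f['mtx']); d=f['depth']; v,u=np.mgrid[:480,:640]
    p=np.stack([(u-K[0,2])/K[0,0]*d,(v-K[1,2])/K[1,1]*d,d],-1)
    w=(p-t)@R; w[d<=0]=np.nan
    return w
def ray(f,R,t,u,v,z):
    K=np.array(f['mtx']); r=R.T@np.array([(u-K[0,2])/K[0,0],(v-K[1,2])/K[1,1],1.]); c=-R.T@t
    return c+r*(z-c[2])/r[2]
E
python3 - <<'E'
from h import *
for n in ('scene','side'):
    f,R,t=cam(n); cv2.imwrite(f'pics/{n}0.png',f['image']); np.savez(f'{n}0.npz',w=cloud(f,R,t),im=f['image']); print(n,-R.T@t)
print(bot.observe(),bot.hold_point_z)
E
```

```text
pics
scene [1.09294863 0.44268246 0.68366745]
side [0.15208562 0.95151199 1.03139589]
{'time_s': 0.1, 'q': array([-1.29803083e+00,  3.42673176e-01,  1.52492865e+00,  3.33847793e-05,
        1.27540073e+00, -1.45993622e-01]), 'qvel': array([ 3.09240815e-04, -1.50865002e-03, -2.08511953e-03, -1.66783701e-05,
        1.07585459e-05,  1.89021911e-04]), 'tau': array([ 2.54396764e-03, -4.34444082e+01, -2.46490735e+01, -1.49352963e-04,
        4.61900359e-03,  2.65760278e-06]), 'tcp_pos': array([ 0.21341408, -0.47927287,  0.23068251]), 'tcp_rot': array([-7.04545022e-04,  9.78160832e-01,  2.07848236e-01, -2.87200620e-05]), 'contact_force': array([-0.48214814,  1.51658738, -0.80682975]), 'moment': array([-0.00220447, -0.01619516, -0.02230973]), 'gripper_force': 0.0, 'width': 0.08526330173198468} 0.0187
```

View pics/scene0.png

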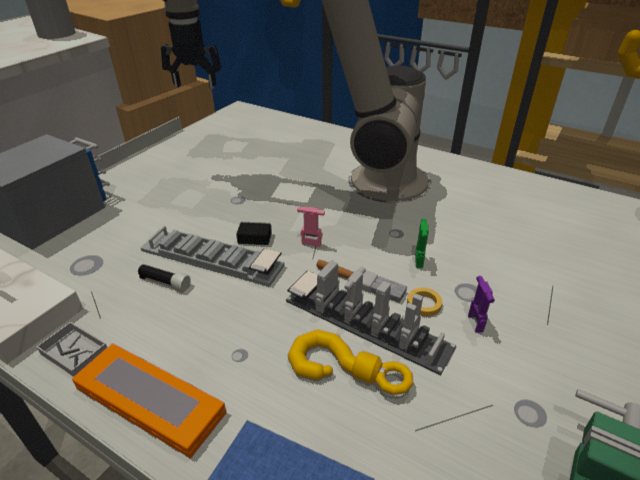

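View pics/side0.png

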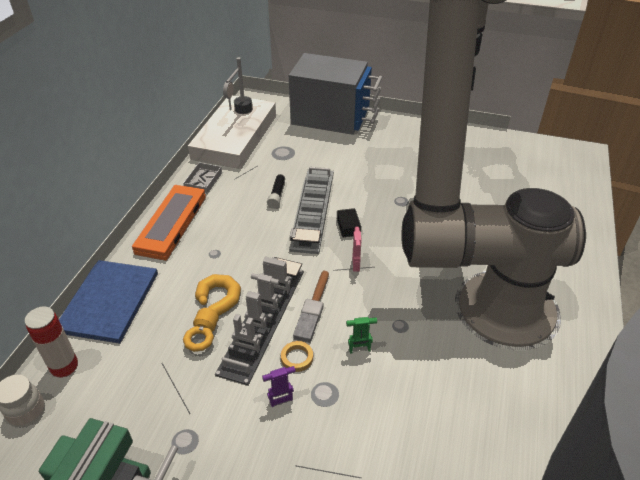

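The scene view shows the stand with its four latches at (315–440, 265–350) and its card at (303,285). The empty rack is at (145–285, 230–280) with its card at (267,262). The pink (311,228), green (422,243) and purple (482,303) thumb-shaped parts are decoys. I'll enlarge the stand and measure it.

Run:
```python
from h import *
a=cv2.imread('pics/scene0.png')[250:375,275:465]; b=cv2.imread('pics/side0.png')[245:385,205:315]
A=cv2.resize(a,None,fx=2.6,fy=2.6,interpolation=2); B=cv2.resize(b,None,fx=2.6,fy=2.6,interpolation=2)
o=np.zeros((max(A.shape[0],B.shape[0]),A.shape[1]+B.shape[1],3),np.uint8); o[:A.shape[0],:A.shape[1]]=A;o[:B.shape[0],A.shape[1]:]=B
cv2.imwrite('pics/crop1.png',o); print(o.shape)
for n,rois in (('scene',dict(stand=(255,375,280,460),rack=(220,285,135,290))),('side',dict(stand=(250,385,213,308),rack=(163,255,285,338)))):
    z=np.load(n+'0.npz'); w=z['w']; im=z['im']; hsv=cv2.cvtColor(im,cv2.COLOR_BGR2HSV)
    for k,(v0,v1,u0,u1) in rois.items():
        W=w[v0:v1,u0:u1]; I=hsv[v0:v1,u0:u1]
        card=(W[...,2]>.028)&(W[...,2]<.045)&(I[...,2]>170)
        c=W[card]; print(n,k,'card',len(c),np.median(c,0) if len(c) else '')
        # all points of body above shelf
        m=(W[...,2]>.006)&(W[...,2]<.03)&(I[...,1]<60); P=W[m][:,:2].astype(np.float32)
        print('  body rect',cv2.minAreaRect(P))
        if k=='stand':
            m=(W[...,2]>.055)&(W[...,2]<.13)&(I[...,1]<90); nl,l,s,_=cv2.connectedComponentsWithStats(m.astype(np.uint8))
            for i in range(1,nl):
                if s[i,4]>25:
                    q=W[l==i]; print('  blob',s[i],q.mean(0).round(4),q.min(0).round(4),q.max(0).round(4))
```

```text
(364, 780, 3)
scene stand card 1321 [0.60598486 0.14826226 0.03076406]
  body rect ((0.4968361258506775, 0.17023533582687378), (0.3221520781517029, 0.3191329538822174), 34.9229736328125)
  blob [ 37   5  21  37 517] [0.52   0.1051 0.0839] [0.4881 0.093  0.055 ] [0.5441 0.1111 0.1036]
  blob [ 64  11  22  39 477] [0.5183 0.1627 0.0904] [0.4816 0.1514 0.055 ] [0.5451 0.1688 0.1113]
  blob [ 94  26  17  36 424] [0.523  0.2199 0.0911] [0.5043 0.2087 0.0551] [0.5335 0.2266 0.117 ]
  blob [123  39  20  39 450] [0.5224 0.2775 0.0855] [0.493 0.267 0.055] [0.5419 0.2843 0.1098]
scene rack card 356 [ 0.49602648 -0.06600529  0.03847538]
  body rect ((0.5298961400985718, -0.19183504581451416), (0.20415619015693665, 0.33242660760879517), 31.641860961914062)
side stand card 347 [0.52545671 0.12240865 0.03149633]
  body rect ((0.5054860711097717, 0.16335514187812805), (0.18562380969524384, 0.38620734214782715), 10.564515113830566)
  blob [  33    7   43   61 1194] [0.5115 0.1614 0.0872] [0.4812 0.0946 0.0551] [0.5429 0.2301 0.1179]
  blob [ 20  64  24  27 367] [0.5133 0.2805 0.0819] [0.4906 0.2683 0.055 ] [0.5382 0.2881 0.109 ]
side rack card 300 [ 0.49642925 -0.06161603  0.0374382 ]
  body rect ((0.5164346098899841, -0.19499145448207855), (0.12294366210699081, 0.3343049883842468), 18.2340087890625)
```

View pics/crop1.png

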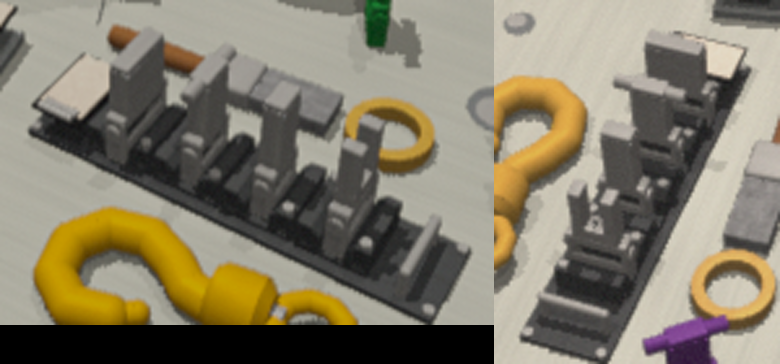

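The stand row counted from its card (scene pixels) is broad (329,275), thumb (354,285), plain (382,300) and forked (412,315). All four are bare steel. The coloured parts off the stand don't fit the description. Next I'll look at the rack from above with the wrist camera.

```bash
python3 -m jog '[{"dx":0.06,"dy":0.06,"dz":0.04,"turn":-10},{"dx":0.12,"dy":0.12,"dz":0.07,"turn":-20},{"dx":0.18,"dy":0.17,"dz":0.07,"turn":-24},{"dx":0.22,"dy":0.22,"dz":0.07,"turn":-24},{"dx":0.26,"dy":0.26,"dz":0.07,"turn":-24}]'; python3 -m jog '[{"dx":0.03,"dy":0.03},{"dx":0.03,"dy":0.03},{"dx":0.03,"dy":0.03}]'
python3 - <<'E'
from h import *
f,R,t=cam('wrist'); cv2.imwrite('pics/w1.png',f['image']); w=cloud(f,R,t); np.savez('w1.npz',w=w,**{k:f[k] for k in f}); print(-R.T@t,R)
print(bot.observe()['tcp_pos'],bot.observe()['contact_force'])
E
```

```text
[ 0.28611977 -0.4475032   0.3730557 ] [[ 0.40578905 -0.91396379 -0.00233268]
 [-0.86845204 -0.38637525  0.3106529 ]
 [-0.28482679 -0.12403373 -0.95052056]]
[ 0.21346346 -0.47932718  0.23078942] [-0.2390587  -0.27400952 -0.04878083]$[0]: bad value
$[0]: bad value
```

View pics/w1.png

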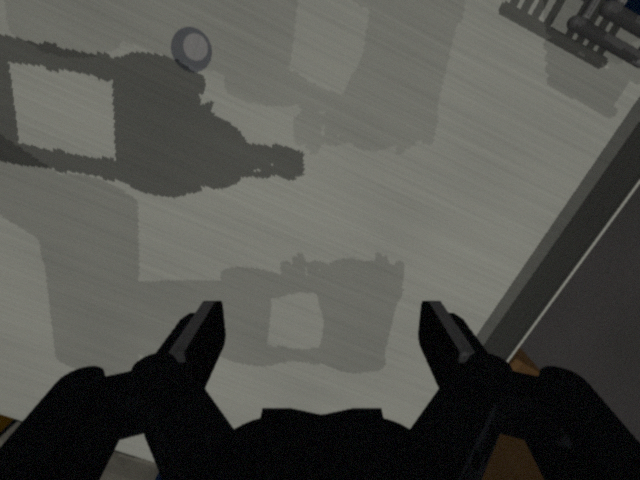

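The moves were refused because every row needs all five fields. The picture (taken at the start pose) shows only the fingers at (205,330) and (440,330). Repeating the move.

```bash
python3 -m jog '[{"dx":0.04,"dy":0.04,"dz":0.02,"turn":-10,"jaw":-1},{"dx":0.08,"dy":0.08,"dz":0.04,"turn":-20,"jaw":-1},{"dx":0.12,"dy":0.12,"dz":0.06,"turn":-24,"jaw":-1},{"dx":0.16,"dy":0.16,"dz":0.07,"turn":-24,"jaw":-1},{"dx":0.20,"dy":0.20,"dz":0.07,"turn":-24,"jaw":-1}]'; python3 -m jog '[{"dx":0.04,"dy":0.04,"dz":0,"turn":0,"jaw":-1},{"dx":0.08,"dy":0.08,"dz":0,"turn":0,"jaw":-1},{"dx":0.08,"dy":0.08,"dz":0,"turn":0,"jaw":-1}]'
python3 - <<'E'
from h import *
f,R,t=cam('wrist'); cv2.imwrite('pics/w2.png',f['image']); w=cloud(f,R,t); np.savez('w2.npz',w=w,**{k:f[k] for k in f}); print(-R.T@t,R)
print(bot.observe()['tcp_pos'],bot.observe()['contact_force'])
E
```

```text
time_s: 0.78
tcp_pos: [0.4148, -0.2784, 0.3022]
tcp_rot: [0.001, 1.0, -0.0, 0.001]
contact_force: [0.4, -0.2, -0.5]
width: 0.0852
gripper_force: 0.0
time_s: 1.15
tcp_pos: [0.4954, -0.1966, 0.3007]
tcp_rot: [-0.001, 1.0, 0.003, -0.0]
contact_force: [0.7, -0.7, 0.7]
width: 0.0857
gripper_force: 0.0
[ 0.57497539 -0.19674211  0.4430031 ] [[ 4.30809448e-03 -9.99989145e-01 -1.77481178e-03]
 [-9.50224575e-01 -4.64661687e-03  3.11531164e-01]
 [-3.11536029e-01  3.44364076e-04 -9.50234278e-01]]
[ 0.49419049 -0.1981823   0.30074103] [-0.77324431 -0.86249773  0.93187444]
```

View pics/w2.png

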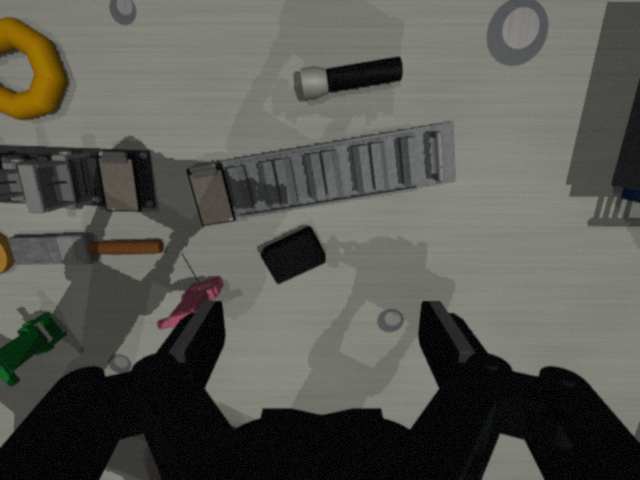

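The wrist view shows the rack from its card (212,193) to its grab bar (437,152), with the slots between them. It is yawed about 10°. I'll fit it using the depth.

Run:
```python
from h import *
z=np.load('w2.npz'); w=z['w']; im=z['image']
f={'mtx':z['mtx']};R=cv2.Rodrigues(z['rvec'])[0];t=z['tvec'].ravel()
roi=np.zeros((480,640),bool); roi[110:232,180:465]=1
for lo,hi in((.004,.05),(.012,.05),(.024,.05)):
    m=roi&(w[...,2]>lo)&(w[...,2]<hi); n,l,s,_=cv2.connectedComponentsWithStats(m.astype(np.uint8)); i=1+s[1:,4].argmax()
    print(lo,s[i],cv2.minAreaRect(w[l==i][:,:2].astype(np.float32)) )
    c=cv2.findContours((l==i).astype(np.uint8),0,2)[0][0]; print(cv2.minAreaRect(c))
# heights along rack axis
r=cv2.minAreaRect(w[roi&(w[...,2]>.004)&(w[...,2]<.05)][:,:2].astype(np.float32))
hsv=cv2.cvtColor(im,cv2.COLOR_BGR2HSV)
P=w[roi&(w[...,2]>.004)]
c0=P[:,:2].mean(0); v=np.linalg.svd(P[:,:2]-c0,full_matrices=False)[2][0]; v=v*np.sign(v[1]); print('pca',c0,v,np.degrees(np.arctan2(-v[0],v[1])))
s=(P[:,:2]-c0)@v; lat=(P[:,:2]-c0)@[v[1],-v[0]]
k=np.abs(lat)<.012
for a in np.arange(-.18,.18,.005):
    q=P[k&(s>=a)&(s<a+.005)][:,2]
    if len(q): print(round(a+.0025,4),round(float(np.median(q))*1000,1),end=' | ')
# near card of the stand
```

```text
0.004 [  186   122   270   104 16013] ((0.518020749092102, -0.1997900754213333), (0.07436611503362656, 0.328717440366745), 9.606528282165527)
((323.9516296386719, 173.99171447753906), (61.622074127197266, 270.9334411621094), 80.28121185302734)
0.012 [ 186  163   50   63 2144] ((0.49537378549575806, -0.062038715928792953), (0.07299153506755829, 0.0445438027381897), 9.958670616149902)
((210.860107421875, 194.16839599609375), (62.656246185302734, 36.392539978027344), 75.25643920898438)
0.024 [ 186  163   50   63 2143] ((0.49537378549575806, -0.062038715928792953), (0.07299153506755829, 0.0445438027381897), 9.958670616149902)
((210.55885314941406, 194.2353057861328), (62.33165740966797, 36.38034439086914), 75.96376037597656)
pca [ 0.51923403 -0.19861747] [-0.16659645  0.98602516] 9.589988118019049
-0.1675 8.4 | -0.1625 9.8 | -0.1575 9.6 | -0.1525 9.7 | -0.1425 34.0 | -0.1375 33.3 | -0.1325 9.7 | -0.1275 9.7 | -0.1225 9.6 | -0.1175 10.6 | -0.1125 30.7 | -0.1075 30.8 | -0.1025 29.3 | -0.0975 23.6 | -0.0925 9.7 | -0.0875 9.8 | -0.0825 9.7 | -0.0775 25.3 | -0.0725 28.9 | -0.0675 30.9 | -0.0625 30.2 | -0.0575 21.5 | -0.0525 30.8 | -0.0475 30.9 | -0.0425 27.9 | -0.0375 10.7 | -0.0325 9.8 | -0.0275 9.7 | -0.0225 9.9 | -0.0175 25.9 | -0.0125 30.4 | -0.0075 30.9 | -0.0025 30.4 | 0.0025 30.3 | 0.0075 31.2 | 0.0125 30.3 | 0.0175 26.3 | 0.0225 9.8 | 0.0275 9.9 | 0.0325 9.9 | 0.0375 11.6 | 0.0425 28.1 | 0.0475 31.1 | 0.0525 30.9 | 0.0575 22.1 | 0.0625 31.0 | 0.0675 31.0 | 0.0725 29.0 | 0.0775 25.0 | 0.0825 10.0 | 0.0875 10.2 | 0.0925 9.8 | 0.0975 23.6 | 0.1025 29.7 | 0.1075 30.8 | 0.1125 31.1 | 0.1175 36.8 | 0.1225 37.0 | 0.1275 38.1 | 0.1325 38.0 | 0.1375 37.9 | 0.1425 38.1 | 0.1475 38.0 | 0.1525 38.0 | 0.1575 37.8 | 0.1625 36.7 |
```

The rack fits well: its size is 329x74, and depth gives the floor at 9.8 mm and the lips at 31 mm. Its origin is about (0.5186,-0.1987), yawed +9.6°. Now the stand.

```bash
python3 -m jog '[{"dx":0,"dy":0.06,"dz":0,"turn":0,"jaw":-1},{"dx":0,"dy":0.12,"dz":0,"turn":0,"jaw":-1},{"dx":0,"dy":0.18,"dz":0,"turn":0,"jaw":-1},{"dx":0,"dy":0.24,"dz":0,"turn":0,"jaw":-1},{"dx":0,"dy":0.30,"dz":0,"turn":0,"jaw":-1}]' >/dev/null; python3 -m jog '[{"dx":0,"dy":0.06,"dz":0,"turn":0,"jaw":-1},{"dx":0,"dy":0.09,"dz":0,"turn":0,"jaw":-1},{"dx":0,"dy":0.09,"dz":0,"turn":0,"jaw":0},{"dx":0,"dy":0.09,"dz":0,"turn":0,"jaw":0},{"dx":0,"dy":0.09,"dz":0,"turn":0,"jaw":0}]'
python3 - <<'E'
from h import *
f,R,t=cam('wrist'); cv2.imwrite('pics/w3.png',f['image']); w=cloud(f,R,t); np.savez('w3.npz',w=w,**{k:f[k] for k in f})
print(bot.observe()['tcp_pos'],bot.observe()['tcp_rot'])
hsv=cv2.cvtColor(f['image'],cv2.COLOR_BGR2HSV)
m=(w[...,2]>.07)&(w[...,2]<.13)&(w[...,0]>.46)&(w[...,0]<.58)&(w[...,1]>.06)&(w[...,1]<.32)&(hsv[...,1]<80)
n,l,s,_=cv2.connectedComponentsWithStats(m.astype(np.uint8))
for i in range(1,n):
    if s[i,4]>30:
        q=w[l==i]; q=q[q[:,2]>q[:,2].max()-.004]; r=cv2.minAreaRect(q[:,:2].astype(np.float32)); print(s[i],np.round(r[0],4),np.round(r[1],4),r[2],q[:,2].max())
m=(w[...,2]>.004)&(w[...,2]<.05)&(w[...,0]>.46)&(w[...,0]<.58)&(w[...,1]>.0)&(w[...,1]<.36)&(hsv[...,1]<80)
n,l,s,_=cv2.connectedComponentsWithStats(m.astype(np.uint8)); i=1+s[1:,4].argmax(); print('stand',s[i],cv2.minAreaRect(w[l==i][:,:2].astype(np.float32)))
E
```

```text
time_s: 2.45
tcp_pos: [0.4938, 0.1888, 0.3014]
tcp_rot: [0.0, 1.0, -0.001, -0.0]
contact_force: [0.1, 0.1, 0.8]
width: 0.0426
gripper_force: 0.0
[0.49374461 0.18894542 0.30143476] [ 1.65840222e-04  9.99999376e-01 -1.10407860e-03  2.95586417e-05]
[340 158  19  62 918] [0.5128 0.1599] [0.0157 0.0607] 87.93281555175781 0.1102253015332368
[ 391  162   25   51 1058] [0.5125 0.1021] [0.0158 0.0496] 87.8402099609375 0.10269708694809618
[227 165  23  15 296] [0.5288 0.2749] [0.0102 0.0153] 0.13381262123584747 0.10811638042181744
[284 169  19  32 539] [0.5164 0.2175] [0.0157 0.025 ] 87.9034194946289 0.11588388164871646
[228 190  23  17 304] [0.5022 0.2761] [0.0156 0.0105] 85.14764404296875 0.10762251054348684
stand [  191   143   267    69 11395] ((0.5131934881210327, 0.18966929614543915), (0.3287631869316101, 0.07420935481786728), 88.23568725585938)
```

View pics/w3.png

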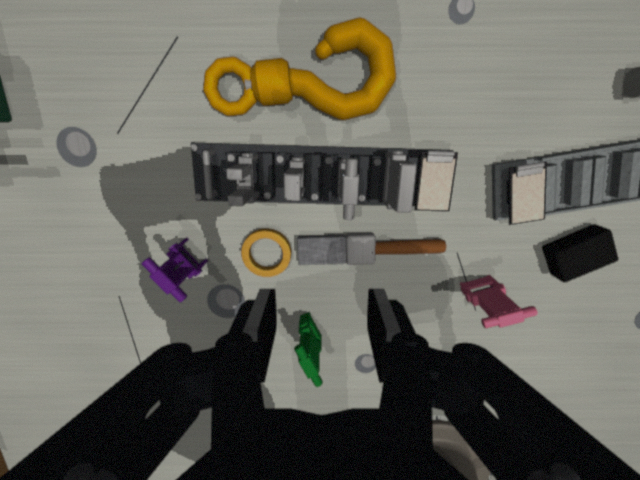

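The latches are at broad (0.5125,0.1021), thumb (0.5128,0.1599), plain (0.5164,0.2175) and forked (0.5155,0.2755), all yawed −2°. The sizes fit: thickness about 16 mm, widths 50/61/25 mm, two prongs on the forked one. The 43 mm jaw opening clears the neighbouring latches. In the image, broad is at (404,187) next to the card (436,180), then thumb (350,188), plain (294,185) and forked (240,180). First, broad.

```bash
python3 -m jog '[{"dx":0.01,"dy":-0.05,"dz":-0.03,"turn":-2,"jaw":0},{"dx":0.019,"dy":-0.087,"dz":-0.08,"turn":-2,"jaw":0},{"dx":0.019,"dy":-0.087,"dz":-0.14,"turn":-2,"jaw":0},{"dx":0.019,"dy":-0.087,"dz":-0.15,"turn":-2,"jaw":0},{"dx":0.019,"dy":-0.087,"dz":-0.15,"turn":-2,"jaw":0}]' 40
python3 - <<'E'
from h import *
f,R,t=cam('wrist'); cv2.imwrite('pics/w4.png',f['image']); w=cloud(f,R,t)
o=bot.observe();print(o['tcp_pos'],o['tcp_rot'])
m=(w[...,2]>.09)&(w[...,2]<.108)&(w[...,0]>.46)&(w[...,0]<.58)&(w[...,1]>.08)&(w[...,1]<.125)
P=w[m];print(len(P),cv2.minAreaRect(P[P[:,2]>.095][:,:2].astype(np.float32)))
E
```

```text
time_s: 3.12
tcp_pos: [0.5131, 0.1033, 0.1523]
tcp_rot: [0.0, 1.0, -0.018, 0.0]
contact_force: [-0.7, 0.4, 0.0]
width: 0.0429
gripper_force: 0.0
[0.51381264 0.10353861 0.15332225] [-7.04108499e-05  9.99847554e-01 -1.73907458e-02  1.55778604e-03]
1993 ((0.5126374959945679, 0.10183479636907578), (0.015951279550790787, 0.050420183688402176), 88.60448455810547)
```

View pics/w4.png

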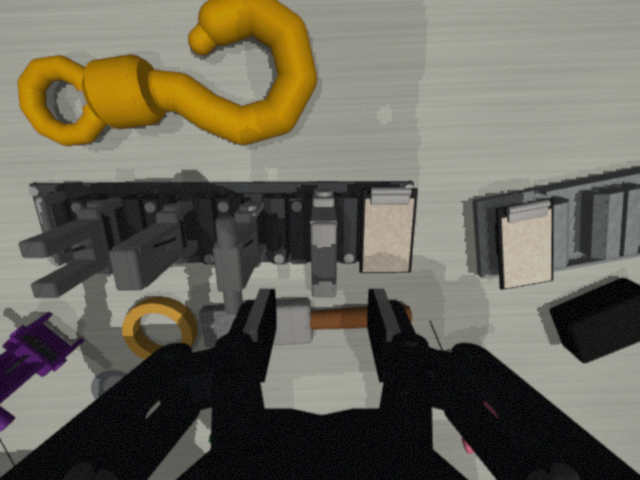

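Broad (323,245) lies centred between the fingers (265 and 378), so I descend and grip.

```bash
python3 -m jog '[{"dx":0,"dy":-0.001,"dz":-0.04,"turn":0,"jaw":0},{"dx":0,"dy":-0.001,"dz":-0.07,"turn":0,"jaw":0},{"dx":0,"dy":-0.001,"dz":-0.088,"turn":0,"jaw":0},{"dx":0,"dy":-0.001,"dz":-0.088,"turn":0,"jaw":0},{"dx":0,"dy":-0.001,"dz":-0.088,"turn":0,"jaw":0}]' 40;python3 -m jog '[{"dx":0,"dy":0,"dz":0,"turn":0,"jaw":1},{"dx":0,"dy":0,"dz":0,"turn":0,"jaw":1},{"dx":0,"dy":0,"dz":0,"turn":0,"jaw":1},{"dx":0,"dy":0,"dz":0,"turn":0,"jaw":1}]' 40
```

```text
time_s: 3.8
tcp_pos: [0.514, 0.1027, 0.0654]
tcp_rot: [-0.0, 1.0, -0.017, 0.002]
contact_force: [0.4, -0.1, 0.4]
width: 0.043
gripper_force: 0.0
time_s: 4.3
tcp_pos: [0.5133, 0.1024, 0.0645]
tcp_rot: [-0.0, 1.0, -0.017, 0.001]
contact_force: [-1.5, 0.3, 6.6]
width: 0.0153
gripper_force: 40.0
```

```bash
python3 -m jog '[{"dx":0,"dy":0,"dz":0.02,"turn":0,"jaw":1},{"dx":0,"dy":0,"dz":0.06,"turn":0,"jaw":1},{"dx":0,"dy":0,"dz":0.11,"turn":0,"jaw":1},{"dx":0,"dy":-0.02,"dz":0.13,"turn":0,"jaw":1},{"dx":0,"dy":-0.06,"dz":0.13,"turn":2,"jaw":1}]' ;python3 -m jog '[{"dx":-0.004,"dy":-0.045,"dz":0,"turn":3.6,"jaw":1},{"dx":-0.006,"dy":-0.09,"dz":0,"turn":7,"jaw":1},{"dx":-0.009,"dy":-0.135,"dz":0,"turn":9.6,"jaw":1},{"dx":-0.009,"dy":-0.155,"dz":0,"turn":9.6,"jaw":1},{"dx":-0.009,"dy":-0.155,"dz":0,"turn":9.6,"jaw":1}]'
cat > look.py <<'E'
from h import *
import sys
f,R,t=cam('wrist'); cv2.imwrite(f'pics/{sys.argv[1]}.png',f['image']); w=cloud(f,R,t)
o=bot.observe();q=o['tcp_rot'];print(o['tcp_pos'].round(4),'yaw',np.degrees(2*np.arctan2(q[2],q[1])),o['contact_force'].round(1),o['width'],o['gripper_force'])
x,y=o['tcp_pos'][:2]
O=np.array([.5186,-.1987]);v=np.array([-.1667,.986]);n=np.array([.986,.1667])
for i,k in enumerate((87,29,-29,-87)): p=O+v*k/1000; print('slot',i+1,p.round(4),'need',(p-[x,y]).round(4))
# latch held: points below the tcp and around it
d=w[...,:2]-[x,y]; m=(w[...,2]<o['tcp_pos'][2]+.03)&(w[...,2]>o['tcp_pos'][2]-.06)&(np.abs(d@v)<.03)&(np.abs(d@n)<.045)
P=w[m]; print('held pts',len(P),P.min(0).round(4) if len(P) else '',P.max(0).round(4) if len(P) else '')
E
python3 look.py w5
```

```text
time_s: 4.92
tcp_pos: [0.5133, 0.0427, 0.1954]
tcp_rot: [0.0, 1.0, 0.002, 0.002]
contact_force: [-0.0, -0.8, -2.3]
width: 0.0156
gripper_force: 39.3
time_s: 5.55
tcp_pos: [0.5034, -0.1134, 0.1931]
tcp_rot: [-0.0, 0.997, 0.082, -0.0]
contact_force: [-0.4, 0.4, -2.5]
width: 0.0155
gripper_force: 39.5
[ 0.5033 -0.1123  0.1931] yaw 9.505658925833927 [-0.3  1.  -2.7] 0.015262614318197648 39.52555373311043
slot 1 [ 0.5041 -0.1129] need [ 0.0007 -0.0006]
slot 2 [ 0.5138 -0.1701] need [ 0.0104 -0.0578]
slot 3 [ 0.5234 -0.2273] need [ 0.0201 -0.115 ]
slot 4 [ 0.5331 -0.2845] need [ 0.0298 -0.1722]
held pts 4188 [ 0.5057 -0.1337  0.1392] [ 0.5374 -0.0915  0.2231]
```

View pics/w5.png

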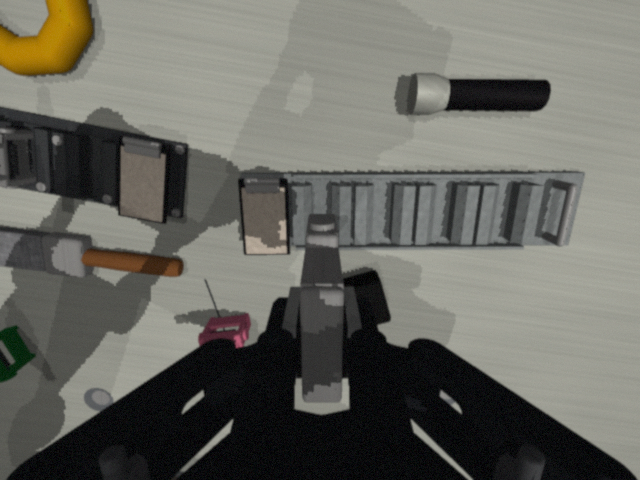

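The latch (322,330) is held square above slot 1 with the rack aligned below it. Lowering it.

```bash
python3 -m jog '[{"dx":0.001,"dy":0,"dz":-0.04,"turn":0,"jaw":1},{"dx":0.001,"dy":0,"dz":-0.08,"turn":0,"jaw":1},{"dx":0.001,"dy":0,"dz":-0.105,"turn":0,"jaw":1},{"dx":0.001,"dy":0,"dz":-0.12,"turn":0,"jaw":1},{"dx":0.001,"dy":0,"dz":-0.12,"turn":0,"jaw":1}]' ;python3 -m jog '[{"dx":0,"dy":0,"dz":-0.004,"turn":0,"jaw":1},{"dx":0,"dy":0,"dz":-0.007,"turn":0,"jaw":1},{"dx":0,"dy":0,"dz":-0.008,"turn":0,"jaw":1},{"dx":0,"dy":0,"dz":-0.008,"turn":0,"jaw":1}]'
```

```text
time_s: 6.22
tcp_pos: [0.5044, -0.1116, 0.0729]
tcp_rot: [-0.0, 0.996, 0.084, -0.001]
contact_force: [0.1, -0.8, -2.3]
width: 0.0151
gripper_force: 40.7
time_s: 6.72
tcp_pos: [0.5045, -0.1127, 0.0654]
tcp_rot: [0.0, 0.997, 0.084, 0.0]
contact_force: [-0.2, -1.0, -3.0]
width: 0.0151
gripper_force: 40.7
```

```bash
python3 -m jog '[{"dx":0,"dy":0,"dz":-0.001,"turn":0,"jaw":1},{"dx":0,"dy":0,"dz":-0.002,"turn":0,"jaw":1},{"dx":0,"dy":0,"dz":-0.002,"turn":0,"jaw":1}]';python3 -m jog '[{"dx":0,"dy":0,"dz":0,"turn":0,"jaw":0},{"dx":0,"dy":0,"dz":0,"turn":0,"jaw":0},{"dx":0,"dy":0,"dz":0,"turn":0,"jaw":0},{"dx":0,"dy":0,"dz":0.04,"turn":0,"jaw":0},{"dx":0,"dy":0,"dz":0.09,"turn":0,"jaw":0}]'
python3 -m jog '[{"dx":0,"dy":0,"dz":0.04,"turn":0,"jaw":0},{"dx":0,"dy":0,"dz":0.09,"turn":0,"jaw":0},{"dx":0,"dy":0.001,"dz":0.1,"turn":0,"jaw":0},{"dx":0,"dy":0.001,"dz":0.1,"turn":0,"jaw":0}]'
cat > tops.py <<'E'
from h import *
import sys
f,R,t=cam('wrist'); cv2.imwrite(f'pics/{sys.argv[1]}.png',f['image']); w=cloud(f,R,t)
o=bot.observe();q=o['tcp_rot'];x,y=o['tcp_pos'][:2];print(o['tcp_pos'].round(4),'yaw',np.degrees(2*np.arctan2(q[2],q[1])),o['contact_force'].round(1))
O=np.array([.5186,-.1987]);v=np.array([-.1667,.986]);n=np.array([.986,.1667])
m=((w[...,2]>.085)&(w[...,2]<.125)&(w[...,0]>.45)&(w[...,0]<.6)&(np.abs(w[...,1])<.34)).astype(np.uint8)
N,l,s,_=cv2.connectedComponentsWithStats(m)
for i in range(1,N):
    if s[i,4]>60:
        p=w[l==i]; p=p[p[:,2]>np.percentile(p[:,2],95)-.005]; r=cv2.minAreaRect(p[:,:2].astype(np.float32)); c=np.array(r[0])
        print(s[i],c.round(4),np.round(r[1],4),round(r[2],1),'z',p[:,2].max().round(4),'rack xy',((c-O)@n).round(4),((c-O)@v).round(4))
E
python3 tops.py w6
```

```text
time_s: 7.1
tcp_pos: [0.5047, -0.1128, 0.0645]
tcp_rot: [0.0, 0.996, 0.084, 0.0]
contact_force: [-3.4, -0.1, 7.9]
width: 0.0155
gripper_force: 42.2
time_s: 7.72
tcp_pos: [0.5038, -0.1124, 0.1534]
tcp_rot: [-0.001, 0.996, 0.084, -0.001]
contact_force: [0.8, 0.1, -0.4]
width: 0.043
gripper_force: 0.0
time_s: 8.22
tcp_pos: [0.5046, -0.1116, 0.2534]
tcp_rot: [0.0, 0.996, 0.084, 0.0]
contact_force: [-0.1, -0.1, -1.9]
width: 0.0429
gripper_force: 0.0
[ 0.5041 -0.1114  0.2523] yaw 9.5992395139019 [-0.3  0.1 -1. ]
[   0  121   36   76 1574] [0.5124 0.1568] [0.0128 0.0624] 85.1 z 0.1101 rack xy 0.0532 0.3516
[314 190  18  56 955] [ 0.5039 -0.1129] [0.0493 0.0154] 10.0 z 0.102 rack xy -0.0002 0.0871
```

View pics/w6.png

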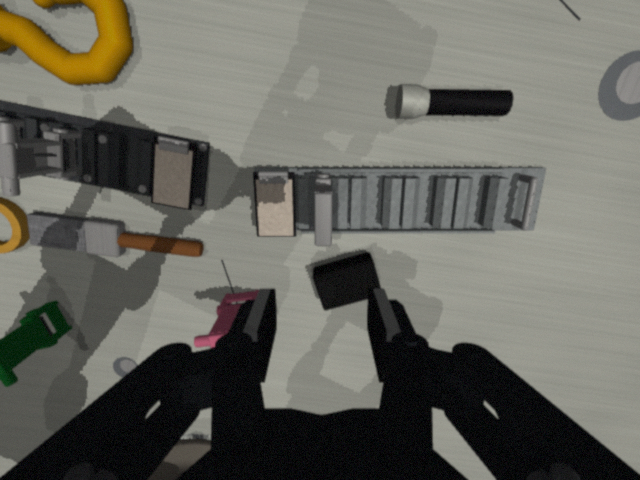

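Broad (323,210) is seated upright in slot 1 at rack (−0.2, 87.1) mm with the right nose height. Next, thumb.

```bash
python3 -m jog '[{"dx":0,"dy":0.06,"dz":0,"turn":-4,"jaw":0},{"dx":0.004,"dy":0.12,"dz":0,"turn":-8,"jaw":0},{"dx":0.008,"dy":0.18,"dz":0,"turn":-11.6,"jaw":0},{"dx":0.008,"dy":0.24,"dz":0,"turn":-11.6,"jaw":0},{"dx":0.008,"dy":0.271,"dz":-0.03,"turn":-11.6,"jaw":0}]' >/dev/null; python3 -m jog '[{"dx":0,"dy":0,"dz":-0.05,"turn":0,"jaw":0},{"dx":0,"dy":0,"dz":-0.07,"turn":0,"jaw":0},{"dx":0,"dy":0,"dz":-0.07,"turn":0,"jaw":0}]' ; python3 tops.py w7
```

```text
time_s: 9.28
tcp_pos: [0.5105, 0.1591, 0.1502]
tcp_rot: [0.001, 1.0, -0.017, -0.003]
contact_force: [-0.7, 0.1, 0.1]
width: 0.0427
gripper_force: 0.0
[0.5117 0.1592 0.1519] yaw -2.0085249516178054 [0.5 0.7 0.8]
[ 306  210   28  100 2316] [0.513  0.1598] [0.0159 0.0618] 88.6 z 0.1096 rack xy 0.0542 0.3544
[108 225  45  27 951] [0.5293 0.2747] [0.0165 0.0107] 88.3 z 0.108 rack xy 0.0894 0.465
[ 204  229   41   56 1767] [0.5169 0.2174] [0.0164 0.0259] 87.4 z 0.1159 rack xy 0.0677 0.4106
[117 264  43  29 930] [0.5024 0.2757] [0.0165 0.011 ] 89.3 z 0.1075 rack xy 0.0631 0.4704
```

Aligned within about 1 mm. Grip thumb and lift it.

```bash
python3 -m jog '[{"dx":0.001,"dy":0.001,"dz":-0.04,"turn":0,"jaw":0},{"dx":0.001,"dy":0.001,"dz":-0.07,"turn":0,"jaw":0},{"dx":0.001,"dy":0.001,"dz":-0.087,"turn":0,"jaw":0},{"dx":0.001,"dy":0.001,"dz":-0.087,"turn":0,"jaw":0},{"dx":0.001,"dy":0.001,"dz":-0.087,"turn":0,"jaw":1}]' 40;python3 -m jog '[{"dx":0,"dy":0,"dz":0,"turn":0,"jaw":1},{"dx":0,"dy":0,"dz":0,"turn":0,"jaw":1},{"dx":0,"dy":0,"dz":0,"turn":0,"jaw":1},{"dx":0,"dy":0,"dz":0,"turn":0,"jaw":1}]'; python3 -m jog '[{"dx":0,"dy":0,"dz":0.02,"turn":0,"jaw":1},{"dx":0,"dy":0,"dz":0.06,"turn":0,"jaw":1},{"dx":0,"dy":0,"dz":0.11,"turn":0,"jaw":1},{"dx":0,"dy":0,"dz":0.135,"turn":0,"jaw":1},{"dx":0,"dy":0,"dz":0.135,"turn":0,"jaw":1}]'
```

```text
time_s: 9.95
tcp_pos: [0.5141, 0.1603, 0.0671]
tcp_rot: [-0.0, 1.0, -0.018, 0.001]
contact_force: [0.2, 0.2, -0.4]
width: 0.0258
gripper_force: 0.0
time_s: 10.45
tcp_pos: [0.5141, 0.1603, 0.0671]
tcp_rot: [0.0, 1.0, -0.017, 0.001]
contact_force: [0.8, -1.5, 6.4]
width: 0.0155
gripper_force: 40.1
time_s: 11.08
tcp_pos: [0.5142, 0.1606, 0.2026]
tcp_rot: [-0.0, 1.0, -0.017, 0.002]
contact_force: [-0.8, -0.1, -2.5]
width: 0.0158
gripper_force: 39.4
```

```bash
python3 -m jog '[{"dx":0,"dy":-0.05,"dz":0,"turn":2,"jaw":1},{"dx":0,"dy":-0.11,"dz":0,"turn":5,"jaw":1},{"dx":0,"dy":-0.17,"dz":0,"turn":8,"jaw":1},{"dx":0,"dy":-0.23,"dz":0,"turn":11.6,"jaw":1},{"dx":0,"dy":-0.28,"dz":0,"turn":11.6,"jaw":1}]' >/dev/null; python3 -m jog '[{"dx":0,"dy":-0.035,"dz":0,"turn":0,"jaw":1},{"dx":0,"dy":-0.05,"dz":0,"turn":0,"jaw":1},{"dx":0,"dy":-0.051,"dz":0,"turn":0,"jaw":1},{"dx":0,"dy":-0.051,"dz":0,"turn":0,"jaw":1}]'; python3 look.py w8
```

```text
time_s: 12.2
tcp_pos: [0.5133, -0.1693, 0.2007]
tcp_rot: [-0.001, 0.996, 0.084, -0.001]
contact_force: [-0.8, 0.1, -2.9]
width: 0.0159
gripper_force: 39.9
[ 0.5135 -0.1692  0.201 ] yaw 9.67272128402452 [-0.2  0.3 -2.7] 0.015428404220432417 39.90851752460003
slot 1 [ 0.5041 -0.1129] need [-0.0094  0.0563]
slot 2 [ 0.5138 -0.1701] need [ 0.0003 -0.0009]
slot 3 [ 0.5234 -0.2273] need [ 0.01   -0.0581]
slot 4 [ 0.5331 -0.2845] need [ 0.0196 -0.1153]
held pts 3340 [ 0.5158 -0.1898  0.1431] [ 0.5426 -0.1474  0.2309]
```

```bash
python3 -m jog '[{"dx":0.001,"dy":-0.001,"dz":-0.04,"turn":0,"jaw":1},{"dx":0.001,"dy":-0.001,"dz":-0.08,"turn":0,"jaw":1},{"dx":0.001,"dy":-0.001,"dz":-0.11,"turn":0,"jaw":1},{"dx":0.001,"dy":-0.001,"dz":-0.125,"turn":0,"jaw":1},{"dx":0.001,"dy":-0.001,"dz":-0.125,"turn":0,"jaw":1}]' ;python3 -m jog '[{"dx":0,"dy":0,"dz":-0.004,"turn":0,"jaw":1},{"dx":0,"dy":0,"dz":-0.007,"turn":0,"jaw":1},{"dx":0,"dy":0,"dz":-0.009,"turn":0,"jaw":1},{"dx":0,"dy":0,"dz":-0.009,"turn":0,"jaw":1}]'
```

```text
time_s: 12.88
tcp_pos: [0.5144, -0.1709, 0.0759]
tcp_rot: [-0.0, 0.996, 0.084, -0.001]
contact_force: [0.1, -0.3, -2.0]
width: 0.0154
gripper_force: 39.8
time_s: 13.38
tcp_pos: [0.5146, -0.1716, 0.0674]
tcp_rot: [0.0, 0.997, 0.084, 0.0]
contact_force: [-0.2, 1.9, -2.4]
width: 0.0153
gripper_force: 39.9
```

```bash
python3 -m jog '[{"dx":0,"dy":0,"dz":-0.001,"turn":0,"jaw":1},{"dx":0,"dy":0,"dz":-0.0015,"turn":0,"jaw":1},{"dx":0,"dy":0,"dz":-0.0015,"turn":0,"jaw":1}]' | grep force;python3 -m jog '[{"dx":0,"dy":0,"dz":0,"turn":0,"jaw":0},{"dx":0,"dy":0,"dz":0,"turn":0,"jaw":0},{"dx":0,"dy":0,"dz":0,"turn":0,"jaw":0},{"dx":0,"dy":0,"dz":0.04,"turn":0,"jaw":0},{"dx":0,"dy":0,"dz":0.09,"turn":0,"jaw":0}]'
python3 -m jog '[{"dx":0,"dy":0,"dz":0.04,"turn":0,"jaw":0},{"dx":0,"dy":0,"dz":0.09,"turn":0,"jaw":0},{"dx":0,"dy":0,"dz":0.1,"turn":0,"jaw":0},{"dx":0,"dy":0,"dz":0.1,"turn":0,"jaw":0}]'|grep pos; python3 tops.py w9
```

```text
contact_force: [-3.0, 2.5, 8.0]
gripper_force: 41.6
time_s: 14.38
tcp_pos: [0.5139, -0.1715, 0.1558]
tcp_rot: [-0.001, 0.996, 0.084, -0.001]
contact_force: [1.2, -0.8, -0.1]
width: 0.0428
gripper_force: 0.0
tcp_pos: [0.5146, -0.1717, 0.2559]
[ 0.5141 -0.1715  0.2548] yaw 9.59373129461811 [0.6 1.  0.1]
[ 313  186   18   69 1063] [ 0.5133 -0.1723] [0.0617 0.0155] 9.1 z 0.1099 rack xy -0.0008 0.0269
[247 190  22  55 992] [ 0.5043 -0.1131] [0.0492 0.0164] 9.6 z 0.1021 rack xy 0.0002 0.0868
```

Thumb is seated at rack (−0.8, 26.9) mm. Next, plain.

```bash
python3 -m jog '[{"dx":0,"dy":0.06,"dz":0,"turn":-4,"jaw":0},{"dx":0.001,"dy":0.12,"dz":0,"turn":-8,"jaw":0},{"dx":0.002,"dy":0.18,"dz":0,"turn":-11.6,"jaw":0},{"dx":0.002,"dy":0.24,"dz":0,"turn":-11.6,"jaw":0},{"dx":0.002,"dy":0.30,"dz":0,"turn":-11.6,"jaw":0}]' >/dev/null; python3 -m jog '[{"dx":0,"dy":0.06,"dz":0,"turn":0,"jaw":0},{"dx":0,"dy":0.089,"dz":-0.04,"turn":0,"jaw":0},{"dx":0,"dy":0.089,"dz":-0.09,"turn":0,"jaw":0},{"dx":0,"dy":0.089,"dz":-0.1,"turn":0,"jaw":0},{"dx":0,"dy":0.089,"dz":-0.1,"turn":0,"jaw":0}]' ; python3 tops.py w10
```

```text
time_s: 16.18
tcp_pos: [0.5164, 0.2169, 0.1554]
tcp_rot: [0.0, 1.0, -0.018, -0.001]
contact_force: [-0.1, -0.8, 0.1]
width: 0.0427
gripper_force: 0.0
[0.5172 0.217  0.1566] yaw -2.0518320312697744 [ 0.7 -0.6  0.5]
[211 228  34  27 753] [0.5292 0.2751] [0.0161 0.0111] 87.7 z 0.1071 rack xy 0.0895 0.4654
[ 306  233   28   54 1435] [0.517  0.2177] [0.016  0.0257] 88.5 z 0.1157 rack xy 0.0679 0.4109
[216 266  32  29 759] [0.5027 0.2759] [0.016  0.0114] 85.6 z 0.1075 rack xy 0.0634 0.4706
```

```bash
python3 -m jog '[{"dx":0,"dy":0.001,"dz":-0.04,"turn":0,"jaw":0},{"dx":0,"dy":0.001,"dz":-0.07,"turn":0,"jaw":0},{"dx":0,"dy":0.001,"dz":-0.088,"turn":0,"jaw":0},{"dx":0,"dy":0.001,"dz":-0.088,"turn":0,"jaw":0},{"dx":0,"dy":0.001,"dz":-0.088,"turn":0,"jaw":1}]' 40|grep pos;python3 -m jog '[{"dx":0,"dy":0,"dz":0,"turn":0,"jaw":1},{"dx":0,"dy":0,"dz":0,"turn":0,"jaw":1},{"dx":0,"dy":0,"dz":0,"turn":0,"jaw":1},{"dx":0,"dy":0,"dz":0,"turn":0,"jaw":1}]'; python3 -m jog '[{"dx":0,"dy":0,"dz":0.02,"turn":0,"jaw":1},{"dx":0,"dy":0,"dz":0.06,"turn":0,"jaw":1},{"dx":0,"dy":0,"dz":0.11,"turn":0,"jaw":1},{"dx":0,"dy":0,"dz":0.135,"turn":0,"jaw":1},{"dx":0,"dy":0,"dz":0.135,"turn":0,"jaw":1}]'
```

```text
tcp_pos: [0.5179, 0.2184, 0.0697]
time_s: 17.35
tcp_pos: [0.5178, 0.2184, 0.0697]
tcp_rot: [-0.0, 1.0, -0.017, 0.002]
contact_force: [0.3, -1.7, 6.3]
width: 0.015
gripper_force: 40.5
time_s: 17.98
tcp_pos: [0.5174, 0.2187, 0.205]
tcp_rot: [-0.001, 1.0, -0.017, 0.002]
contact_force: [0.5, -0.0, -4.0]
width: 0.0158
gripper_force: 39.5
```

```bash
python3 -m jog '[{"dx":0,"dy":-0.05,"dz":0,"turn":2,"jaw":1},{"dx":0,"dy":-0.11,"dz":0,"turn":5,"jaw":1},{"dx":0.002,"dy":-0.17,"dz":0,"turn":8,"jaw":1},{"dx":0.004,"dy":-0.23,"dz":0,"turn":11.6,"jaw":1},{"dx":0.006,"dy":-0.29,"dz":0,"turn":11.6,"jaw":1}]' >/dev/null; python3 -m jog '[{"dx":0,"dy":-0.06,"dz":0,"turn":0,"jaw":1},{"dx":0,"dy":-0.12,"dz":0,"turn":0,"jaw":1},{"dx":0,"dy":-0.155,"dz":0,"turn":0,"jaw":1},{"dx":0,"dy":-0.155,"dz":0,"turn":0,"jaw":1},{"dx":0,"dy":-0.155,"dz":0,"turn":0,"jaw":1}]'; python3 look.py w11
```

```text
time_s: 19.23
tcp_pos: [0.5218, -0.2258, 0.2013]
tcp_rot: [-0.001, 0.997, 0.084, -0.001]
contact_force: [0.9, -1.0, -2.5]
width: 0.0155
gripper_force: 40.2
[ 0.5221 -0.2254  0.2018] yaw 9.638682322066803 [-0.2 -0.8 -3. ] 0.01521406833194231 40.170371532440186
slot 1 [ 0.5041 -0.1129] need [-0.018   0.1125]
slot 2 [ 0.5138 -0.1701] need [-0.0083  0.0553]
slot 3 [ 0.5234 -0.2273] need [ 0.0013 -0.0019]
slot 4 [ 0.5331 -0.2845] need [ 0.011  -0.0591]
held pts 4717 [ 0.5241 -0.2461  0.1421] [ 0.5443 -0.2039  0.2317]
```

```bash
python3 -m jog '[{"dx":0.001,"dy":-0.001,"dz":-0.04,"turn":0,"jaw":1},{"dx":0.001,"dy":-0.001,"dz":-0.08,"turn":0,"jaw":1},{"dx":0.001,"dy":-0.001,"dz":-0.11,"turn":0,"jaw":1},{"dx":0.001,"dy":-0.001,"dz":-0.125,"turn":0,"jaw":1},{"dx":0.001,"dy":-0.001,"dz":-0.125,"turn":0,"jaw":1}]' ;python3 -m jog '[{"dx":0,"dy":0,"dz":-0.004,"turn":0,"jaw":1},{"dx":0,"dy":0,"dz":-0.007,"turn":0,"jaw":1},{"dx":0,"dy":0,"dz":-0.009,"turn":0,"jaw":1},{"dx":0,"dy":0,"dz":-0.009,"turn":0,"jaw":1}]'
```

```text
time_s: 19.9
tcp_pos: [0.5231, -0.2264, 0.0771]
tcp_rot: [-0.001, 0.996, 0.084, -0.001]
contact_force: [0.2, 0.5, -2.7]
width: 0.0155
gripper_force: 41.0
time_s: 20.4
tcp_pos: [0.5237, -0.2277, 0.0697]
tcp_rot: [0.0, 0.996, 0.084, 0.0]
contact_force: [-1.4, 0.4, 4.1]
width: 0.0155
gripper_force: 41.8
```

Contact force turned positive, so the foot is on the floor. Release.

```bash
python3 -m jog '[{"dx":0,"dy":0,"dz":0,"turn":0,"jaw":0},{"dx":0,"dy":0,"dz":0,"turn":0,"jaw":0},{"dx":0,"dy":0,"dz":0,"turn":0,"jaw":0},{"dx":0,"dy":0,"dz":0.04,"turn":0,"jaw":0},{"dx":0,"dy":0,"dz":0.09,"turn":0,"jaw":0}]'
python3 -m jog '[{"dx":0,"dy":0,"dz":0.04,"turn":0,"jaw":0},{"dx":0,"dy":0,"dz":0.09,"turn":0,"jaw":0},{"dx":0,"dy":0,"dz":0.1,"turn":0,"jaw":0},{"dx":0,"dy":0,"dz":0.1,"turn":0,"jaw":0}]'|grep pos; python3 tops.py w12
```

```text
time_s: 21.02
tcp_pos: [0.5228, -0.2273, 0.1587]
tcp_rot: [-0.001, 0.996, 0.084, -0.001]
contact_force: [0.5, -0.7, -0.4]
width: 0.0424
gripper_force: 0.0
tcp_pos: [0.5236, -0.2277, 0.259]
[ 0.5231 -0.2274  0.2577] yaw 9.591127933989567 [-0.1 -0.  -0.8]
[ 249  185   23   68 1076] [ 0.5134 -0.1721] [0.0616 0.0162] 10.4 z 0.1098 rack xy -0.0007 0.0271
[ 185  189   27   55 1022] [ 0.5039 -0.1134] [0.0498 0.0164] 9.6 z 0.102 rack xy -0.0002 0.0866
[313 202  18  35 624] [ 0.5225 -0.228 ] [0.0259 0.0153] 9.6 z 0.116 rack xy -0.001 -0.0296
```

View pics/w12.png

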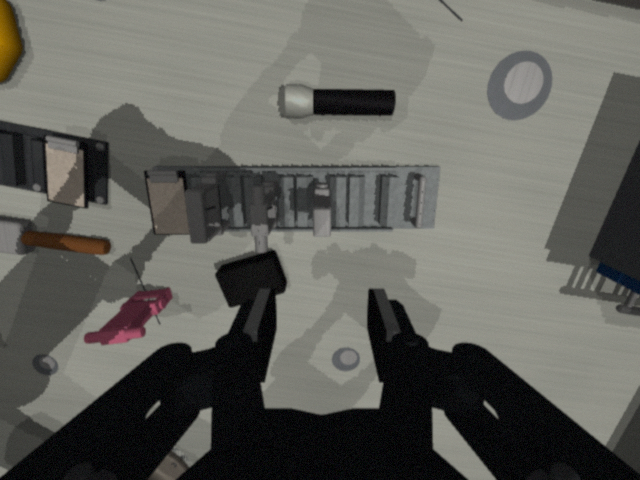

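Three are seated: broad (203,210), thumb (260,215) and plain (322,208). Last is forked, centred at (0.516,0.2755) midway between its prongs.

```bash
python3 -m jog '[{"dx":0,"dy":0.06,"dz":0,"turn":-4,"jaw":0},{"dx":-0.002,"dy":0.12,"dz":0,"turn":-8,"jaw":0},{"dx":-0.004,"dy":0.18,"dz":0,"turn":-11.6,"jaw":0},{"dx":-0.007,"dy":0.24,"dz":0,"turn":-11.6,"jaw":0},{"dx":-0.007,"dy":0.30,"dz":0,"turn":-11.6,"jaw":0}]' >/dev/null; python3 -m jog '[{"dx":0,"dy":0.06,"dz":0,"turn":0,"jaw":0},{"dx":0,"dy":0.12,"dz":0,"turn":0,"jaw":0},{"dx":0,"dy":0.18,"dz":0,"turn":0,"jaw":0},{"dx":0,"dy":0.203,"dz":-0.04,"turn":0,"jaw":0},{"dx":0,"dy":0.203,"dz":-0.09,"turn":0,"jaw":0}]' ;python3 -m jog '[{"dx":0,"dy":0,"dz":-0.01,"turn":0,"jaw":0},{"dx":0,"dy":0,"dz":-0.01,"turn":0,"jaw":0}]' >/dev/null; python3 tops.py w13
```

```text
time_s: 22.82
tcp_pos: [0.5156, 0.2774, 0.1663]
tcp_rot: [0.0, 1.0, -0.016, -0.0]
contact_force: [0.8, -0.3, -0.3]
width: 0.0428
gripper_force: 0.0
[0.5173 0.2752 0.1598] yaw -2.0429108287187963 [0.1 0.4 0.3]
[307 225  26  25 627] [0.5294 0.2754] [0.0155 0.0108] 87.3 z 0.1073 rack xy 0.0896 0.4656
[308 262  25  28 658] [0.5021 0.2761] [0.0154 0.0114] 88.1 z 0.1074 rack xy 0.0629 0.4709
```

```bash
python3 -m jog '[{"dx":-0.002,"dy":0,"dz":-0.04,"turn":0,"jaw":0},{"dx":-0.002,"dy":0,"dz":-0.07,"turn":0,"jaw":0},{"dx":-0.002,"dy":0,"dz":-0.093,"turn":0,"jaw":0},{"dx":-0.002,"dy":0,"dz":-0.093,"turn":0,"jaw":0},{"dx":-0.002,"dy":0,"dz":-0.093,"turn":0,"jaw":0}]' 40
```

```text
time_s: 23.75
tcp_pos: [0.516, 0.2756, 0.0679]
tcp_rot: [-0.001, 1.0, -0.018, 0.002]
contact_force: [0.4, 0.6, 0.7]
width: 0.0424
gripper_force: 0.0
```

```bash
python3 -m jog '[{"dx":0,"dy":0,"dz":0,"turn":0,"jaw":1},{"dx":0,"dy":0,"dz":0,"turn":0,"jaw":1},{"dx":0,"dy":0,"dz":0,"turn":0,"jaw":1},{"dx":0,"dy":0,"dz":0,"turn":0,"jaw":1}]' 40; python3 -m jog '[{"dx":0,"dy":0,"dz":0.02,"turn":0,"jaw":1},{"dx":0,"dy":0,"dz":0.06,"turn":0,"jaw":1},{"dx":0,"dy":0,"dz":0.11,"turn":0,"jaw":1},{"dx":0,"dy":0,"dz":0.135,"turn":0,"jaw":1},{"dx":0,"dy":0,"dz":0.135,"turn":0,"jaw":1}]'; python3 look.py w14 | head -1
```

```text
time_s: 24.25
tcp_pos: [0.5153, 0.2757, 0.0673]
tcp_rot: [-0.0, 1.0, -0.017, 0.001]
contact_force: [-0.3, -0.3, 6.7]
width: 0.0152
gripper_force: 39.4
time_s: 24.88
tcp_pos: [0.5153, 0.2757, 0.2027]
tcp_rot: [-0.001, 1.0, -0.017, 0.002]
contact_force: [-0.3, 0.5, -2.9]
width: 0.015
gripper_force: 39.3
[0.5144 0.2753 0.2007] yaw -2.002983940829789 [-0.1 -0.8 -3.4] 0.015352925119683105 39.2621648311615
```

View pics/w14.png

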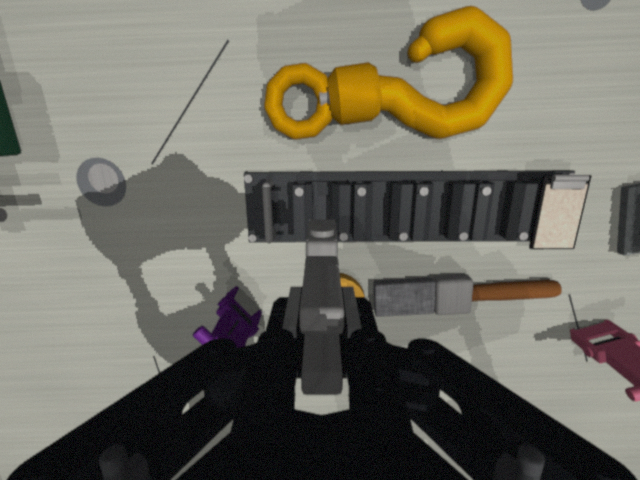

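Forked (322,320) is held square and the stand is empty. Carrying it to slot 4.

```bash
python3 -m jog '[{"dx":0.002,"dy":-0.05,"dz":0,"turn":2,"jaw":1},{"dx":0.004,"dy":-0.11,"dz":0,"turn":5,"jaw":1},{"dx":0.006,"dy":-0.17,"dz":0,"turn":8,"jaw":1},{"dx":0.008,"dy":-0.23,"dz":0,"turn":11.6,"jaw":1},{"dx":0.01,"dy":-0.29,"dz":0,"turn":11.6,"jaw":1}]' >/dev/null; python3 -m jog '[{"dx":0.002,"dy":-0.06,"dz":0,"turn":0,"jaw":1},{"dx":0.004,"dy":-0.12,"dz":0,"turn":0,"jaw":1},{"dx":0.006,"dy":-0.18,"dz":0,"turn":0,"jaw":1},{"dx":0.008,"dy":-0.24,"dz":0,"turn":0,"jaw":1},{"dx":0.008,"dy":-0.27,"dz":0,"turn":0,"jaw":1}]'>/dev/null; python3 -m jog '[{"dx":0,"dy":0,"dz":0,"turn":0,"jaw":1},{"dx":0,"dy":0,"dz":0,"turn":0,"jaw":1}]'; python3 look.py w15
```

```text
time_s: 26.42
tcp_pos: [0.5319, -0.2836, 0.199]
tcp_rot: [-0.001, 0.996, 0.084, -0.001]
contact_force: [-0.0, -0.2, -2.7]
width: 0.0155
gripper_force: 39.6
[ 0.5322 -0.2833  0.1996] yaw 9.643395528531736 [-0.2  0.1 -1.4] 0.015305723392379064 39.609575271606445
slot 1 [ 0.5041 -0.1129] need [-0.0281  0.1704]
slot 2 [ 0.5138 -0.1701] need [-0.0184  0.1132]
slot 3 [ 0.5234 -0.2273] need [-0.0087  0.056 ]
slot 4 [ 0.5331 -0.2845] need [ 0.0009 -0.0012]
held pts 5406 [ 0.5212 -0.3039  0.1418] [ 0.5616 -0.2618  0.2296]
```

```bash
python3 -m jog '[{"dx":0,"dy":0,"dz":-0.04,"turn":0,"jaw":1},{"dx":0,"dy":0,"dz":-0.08,"turn":0,"jaw":1},{"dx":0,"dy":0,"dz":-0.11,"turn":0,"jaw":1},{"dx":0,"dy":0,"dz":-0.125,"turn":0,"jaw":1},{"dx":0,"dy":0,"dz":-0.125,"turn":0,"jaw":1}]' ;python3 -m jog '[{"dx":0,"dy":0,"dz":-0.004,"turn":0,"jaw":1},{"dx":0,"dy":0,"dz":-0.007,"turn":0,"jaw":1},{"dx":0,"dy":0,"dz":-0.009,"turn":0,"jaw":1},{"dx":0,"dy":0,"dz":-0.009,"turn":0,"jaw":1}]'
```

```text
time_s: 27.1
tcp_pos: [0.5324, -0.2835, 0.0752]
tcp_rot: [-0.0, 0.996, 0.084, -0.001]
contact_force: [-0.1, 0.2, -1.8]
width: 0.0152
gripper_force: 40.0
time_s: 27.6
tcp_pos: [0.5326, -0.2847, 0.0673]
tcp_rot: [0.0, 0.996, 0.084, 0.0]
contact_force: [-2.3, 0.1, 1.9]
width: 0.015
gripper_force: 40.3
```

```bash
python3 -m jog '[{"dx":0,"dy":0,"dz":0,"turn":0,"jaw":0},{"dx":0,"dy":0,"dz":0,"turn":0,"jaw":0},{"dx":0,"dy":0,"dz":0,"turn":0,"jaw":0},{"dx":0,"dy":0,"dz":0.04,"turn":0,"jaw":0},{"dx":0,"dy":0,"dz":0.09,"turn":0,"jaw":0}]'
python3 -m jog '[{"dx":0,"dy":0.04,"dz":0.04,"turn":0,"jaw":0},{"dx":0,"dy":0.08,"dz":0.09,"turn":0,"jaw":0},{"dx":0,"dy":0.08,"dz":0.12,"turn":0,"jaw":0},{"dx":0,"dy":0.08,"dz":0.12,"turn":0,"jaw":0}]'|grep pos; python3 tops.py w16
```

```text
time_s: 28.22
tcp_pos: [0.5319, -0.2842, 0.1567]
tcp_rot: [-0.001, 0.996, 0.084, -0.001]
contact_force: [1.3, -1.1, 0.4]
width: 0.0428
gripper_force: 0.0
tcp_pos: [0.5336, -0.2046, 0.2799]
[ 0.5328 -0.2046  0.2777] yaw 9.616182829980046 [-1.   0.   0.2]
[276 197  19  62 907] [ 0.513  -0.1719] [0.0618 0.0157] 8.2 z 0.11 rack xy -0.001 0.0274
[216 199  23  52 859] [ 0.5036 -0.1134] [0.0505 0.0162] 9.3 z 0.1021 rack xy -0.0006 0.0866
[390 206  21  15 278] [ 0.546  -0.2824] [0.0107 0.0161] 7.8 z 0.1075 rack xy 0.0131 -0.0871
[334 212  18  33 571] [ 0.5222 -0.2284] [0.0264 0.0156] 10.1 z 0.1155 rack xy -0.0014 -0.0299
[388 231  21  16 277] [ 0.5194 -0.2868] [0.0109 0.0161] 9.4 z 0.107 rack xy -0.0139 -0.087
```

View pics/w16.png

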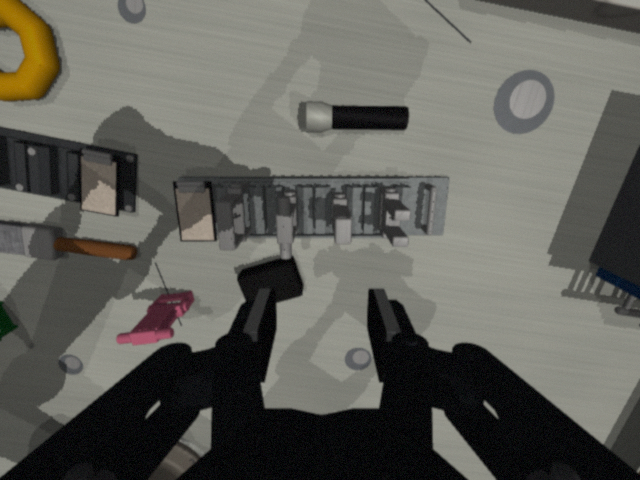

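All four stand upright in the slots, in the card's order: broad (227,218), thumb (285,220), plain (342,215) and forked (397,213). Each is within 3 mm of its slot's centre at the correct nose height, and the gripper is clear above them.

```bash
python3 -c "from plant import bot; print(bot.close_job())"
```

```text
the job is handed in; nothing more can be done
None
```

All four latches are in the return rack in card order (broad, thumb, plain, forked), upright, seated and released, each measured within about 3 mm of its slot centre; the job was handed in at about 28 s, and the hand-in returned no verdict.

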